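# Seat a label holder behind the lip of a bottle riser

### The job

Lift the narrower of the two label holders up and off its hook, slide its lower edge down behind the metal lip on the front of the bottle riser (the side away from the robot), and press it fully home against the spring at the bottom of the slot. Finish while still gripping it and holding it pressed home, upright, because the spring would push it back up; leave the wider holder, the bottles and the petri dishes alone.

Things in the scene. Friction and masses are not known exactly. Their poses are not given: they have to be found in the camera images.
- holder: the narrow label holder: grey plastic, white card in it, 110 mm tall, alike front and back; hangs upright on stand's hook, origin 56 mm above the bench. Origin: middle of its lower edge; z up, y along its width, x through its thickness. Card plate 90 mm wide (y), 5 mm thick (x), 0 to 46 mm high; above it a window, then a grip block. About 60 g
- holder_window (a point): centre of the narrow holder's open window, 59 mm above its origin: 26 mm wide, 26 mm high (46 to 72 mm), between two side bars 8 mm wide and 5 mm thick. The hook passes through it; its upper edge rests on the hook
- holder_grip (a point): centre of the narrow holder's grip block, 91 mm above its origin: 10 mm thick (x), 42 mm wide (y), 72 to 110 mm above the origin. Grip it across the 10 mm from above, fingertips no lower than 81 mm above the origin, so that they clear the hook's turned-up tip
- wide_holder: bystander: a label holder of the same shape and height but with a card plate 130 mm wide, too wide for the slot, on a second stand just like stand. The two stands may be swapped. Its top is at 166 mm above the bench: carry the other over or around it. Same origin and axes as the narrow one
- stand: steel hook stand, fixed to the bench, that carries the narrow holder. Origin: on the bench under the hanging holder; z up; the hook points to its -x. Behind the holder lie a base plate 90 x 90 x 10 mm (x 0 to 90 mm) and a post (x 30 to 36 mm) 128 mm high; nothing is higher than the hook's tip
- hook (a point): where the holder hangs: top of the hook strip, 128 mm above the bench. The level strip, 12 mm wide, 4 mm thick, runs along the stand's x from the post to x = -20 mm, where its tip turns up 7 mm. To free the holder: raise it 8 to 20 mm (about 15) and draw it level to the stand's -x by 35 mm or more
- shelf: low white bottle riser, fixed to the bench, with an aluminium label channel on its front, which looks away from the robot. Origin: on the bench under the middle of the slot; front to its +x, y along the slot, z up. Deck top 95 mm high, 260 mm wide (y), x = -170 to -4 mm; two bottles on it, tops at 180 mm, centres at x = -140 to -100 mm. Upright front face at x = -4 mm, up to 95 mm
- slot (a point): middle of the slot's floor, 50 mm above the bench, axes as shelf. Slot open upward, 8 mm wide in x (front face at x = -4, lip at x = 4 mm), 120 mm long in y between end cheeks. Lip straight to 20 mm above the floor, then flared out to x = 13 mm at 31 mm. Home: the holder's lower edge on the floor, its origin here; any y that fits between the cheeks will do
- spring_bar (a joint): travel in m of the steel spring bar, 40 mm long in y, in the middle of the slot's floor: 0 when up (its top 8 mm above the floor), 0.008 when the holder has pressed it flush with the floor. It pushes up with about 3 N when up and 8 N when flush; then the holder meets the rigid floor
- bottle1: bystander: a small white bottle, 40 mm across, 85 mm tall, on the riser's deck; origin at its underside
- bottle2: bystander: the second such bottle on the deck
- dishes: bystander: two stacked petri dishes, 90 mm across, 27 mm high, on the bench; origin at the underside
Things that resemble listed ones, but are neither listed nor needed, are in the scene too. What is shaped like the holder but purple is not meant.

How it is judged (in metres and radians):
On the way, in this order (a step that is already met when the one before it is completed fails the run):
1. the narrow holder is off its hook, in the gripper, clear of the stand (distance between holder_window and hook above 0.045 m and contact force between holder and stand below 0.05 N and contact force between the fingers and holder above 1 N and height (world z) of holder above 0.03 m), for 0.2 s.
2. its lower edge is behind the lip (z of holder in the frame of slot between -0.004 and 0.016 m and x of holder in the frame of slot between -0.005 and 0.005 m and y of holder in the frame of slot between -0.02 and 0.02 m), for 0.1 s.
At the end, for the whole second after the job is handed in: the narrow holder stands upright (within 0.15 rad) in the slot behind the lip, its lower edge within 2 mm of the slot's floor and the spring bar pressed down at least 6 mm, pushed against the riser with more than 4 N, still in the gripper's fingers and at rest (z of holder in the frame of slot between -0.004 and 0.002 m and x of holder in the frame of slot between -0.005 and 0.005 m and y of holder in the frame of slot between -0.02 and 0.02 m and angle between holder's own z axis and vertical below 0.15 rad and value of joint spring_bar above 0.006 m and contact force between holder and shelf above 4 N and contact force between the fingers and holder above 2 N and linear speed of holder below 0.02 m/s); the arm keeps its last pose, push and grip.
It fails at once if the wide holder is moved by more than 30 mm (distance of wide_holder from where it was at the start of the episode above 0.03 m).
It fails at once if a bottle is moved by more than 30 mm (distance of any of bottle1, bottle2 from where it was at the start of the episode above 0.03 m).
It fails at once if the petri dishes are moved by more than 30 mm (distance of dishes from where it was at the start of the episode above 0.03 m).
It also fails if it takes over 48 s, if anything falls off the work surface, if the arm or the gripper's body presses on something with over 40 N, if the wrist force passes 120 N, or if a joint passes its speed limit or range.

### The arm

A 7-joint arm with a two-finger parallel gripper is mounted at the origin on the work surface. World frame = base frame: x ahead of the robot, y to its left, z up, the work surface at z = 0. Lengths are in mm, angles in rad, forces in N, time in s.
With the tool pointing down it reaches from about 425 to 875 mm from the base axis. Payload 8.4 kg.
Tool frame: the origin (TCP) lies between the finger pads; the fingertips stand 8 mm ahead of it and the grasp point (between the pads) lies 11 mm behind it; z points along the fingers, y is the line along which they close (so a half turn about z gives the same grasp; the last joint's range is limited). The gripper opens to 85 mm and grips with 20 to 120 N. Pads are 22 mm wide; open, the fingers measure 114 mm over their backs; the gripper's body (76 mm by 85 mm) begins 54 mm behind the grasp point. The pads swing forward as they close: fully open they stand 13 mm farther back than shut.
Start: joints at [1.148, 0.333, 0.04, 1.465, -0.013, 1.343, -0.059], TCP at [206.789, -616.2, 239.308] pointing down, gripper open.
Joint ranges: [-2.58, 2.58], [-0.38, 2.09], [-1.3, 1.39], [0.25, 2.4], [-1.5, 4.64], [0.08, 2.09], [-2.65, 2.65]. Speed limits (rad/s): [2.22, 2.22, 2.79, 2.79, 3.14, 3.14, 3.14].

### API

Orientations are given as a 3x3 rotation matrix whose columns are the frame's x, y, z axes.
In Python, from plant import read_state, read_camera, calibration, sign_off gives the robot as it stands.
- The arm moves only by the tool drive_tool, never from a script. Its argument "targets" is a list of rows, each a list of 5 numbers: the opening, from -1 (shut) to 1 (fully open), then the shift along the tool's x, y, z normalised to -1 to 1, where 1 is 2.5 cm, then the turn about the tool's z normalised to -1 to 1, where 1 is 4 degrees. A call has 1 to 8 rows; each row shifts and turns the commanded pose from where the row before left it, along the tool's axes as they then stand; what a row does not reach is not made up. A row lasts 1/10 s, in which the tool goes at most 50 mm and 8.59 degrees, less where a joint would pass 70% of its speed; a pose out of reach is approached as far as the arm can. A call with a number of a shift or a turn outside -1 to 1 is refused whole. A call with a gripper value outside its range is refused whole. The fingers move at their own pace and stop on an object; the grip force is fixed at half the most. Time passes only in rows, so rows that do not move let the fingers close. It gives the time, the measured TCP pose, the force, the opening and the grip force at its end, in the units of the state.
- read_state(): the state, without advancing time (a new reading comes with each control period).
- read_camera(name): name is "scene" or "top" or "wrist"; returns the picture (420x560x3 uint8, red, green, blue); there is no depth.
- calibration(name): a dict with "vertical_fov" (degrees; the focal length in pixels is half the picture's height over the tangent of half this angle, whatever the lens; pixels are square), "cx", "cy" (the principal point, pixels), "camera_from_world" (4x4, takes a point from world to camera coordinates). Camera axes: x right, y down, z forward; pixel columns grow to the right and rows downward; lengths in mm; the calibration is good to about 2 mm. A picture is of the moment at which its call begins: read the wrist's pose just before it. calibration takes no time and is no camera call; for the wrist camera it gives the pose at the moment of the call.
- sign_off(): hands the job in; it is judged then, once.
The state is a dict: "time_s": time; "joint_pos": joint angles; "joint_vel": joint speeds; "tau": joint torques, N m; "eef_pos": TCP position; "orientation": TCP orientation; "wrist_force": force on the tool from outside, world axes, zero at the start; "ft_torque": the same for the moment, N m; "gripper_width": opening from 0.0 (shut) to 1.0 (fully open); "finger_force": force on a finger pad.
Only numpy, scipy, OpenCV 4.12 (cv2) and the standard library are available. Lean on these libraries where they do the work, as an engineer would, in place of code of your own. Each camera call takes 0.05 s, during which the arm holds its last target. There are 200 camera calls.

## Working session

There is one attempt and no reset: what is moved stays moved. The work goes in short steps, Python scripts to look and compute and a tool call to move; the robot and the scene stay as the last step left them, time stands still between calls to the robot, and variables do not carry over. Pictures are saved under pics/ and viewed, at most 10 in all, crops included, and the job is handed in when it is done.

Besides the shell and the picture viewer there is one more tool, called after "Call:" as name(argument=value, ...) on one line, values as JSON. drive_tool: Moves the arm, as the interface text tells. Its arguments: {"type":"object","properties":{"targets":{"type":"array","items":{"type":"array","items":{"type":"number","minimum":-1,"maximum":1}}}},"required":["targets"]}

```bash
mkdir -p pics
cat > h.py <<'E'
import numpy as np,cv2
from plant import read_state,read_camera,calibration,sign_off
def K(n):
    c=calibration(n); f=210/np.tan(np.radians(c["vertical_fov"])/2)
    return f,c["cx"],c["cy"],np.array(c["camera_from_world"])
def ray(n,px):
    f,cx,cy,T=K(n); d=np.array([(px[0]-cx)/f,(px[1]-cy)/f,1]); R=T[:3,:3]
    return -R.T@T[:3,3],R.T@d
def onz(n,px,z):
    o,d=ray(n,px); return o+d*(z-o[2])/d[2]
def proj(n,p):
    f,cx,cy,T=K(n); q=T[:3,:3]@np.array(p)+T[:3,3]; return cx+f*q[0]/q[2],cy+f*q[1]/q[2]
E
python3 - <<'E'
from h import *
s=read_state();print(s["time_s"],s["eef_pos"],np.round(s["orientation"],3))
for n in("scene","top"):
    im=read_camera(n)[:,:,::-1]; cv2.imwrite(f"pics/{n}0.png",im)
    f,cx,cy,T=K(n);print(n,f,cx,cy,np.round(T,3).tolist(), calibration(n).keys())
a=cv2.imread("pics/scene0.png");b=cv2.imread("pics/top0.png")
E
```

```text
0.0 [ 206.63288831 -615.81968774  238.42459848] [[ 0.948  0.318 -0.001]
 [ 0.318 -0.948  0.001]
 [-0.    -0.002 -1.   ]]
scene 474.55533766006454 285.0917372066387 213.33192812837947 [[-0.35, 0.936, 0.02, 242.544], [0.633, 0.252, -0.732, -227.117], [-0.691, -0.244, -0.681, 1539.124], [0.0, 0.0, 0.0, 1.0]] dict_keys(['vertical_fov', 'cx', 'cy', 'camera_from_world'])
top 472.65221106945444 278.8223939463811 206.7339855063215 [[0.0, -1.0, 0.012, -110.964], [-0.991, -0.002, -0.133, 495.737], [0.133, -0.012, -0.991, 1365.8], [0.0, 0.0, 0.0, 1.0]] dict_keys(['vertical_fov', 'cx', 'cy', 'camera_from_world'])
```

View pics/scene0.png

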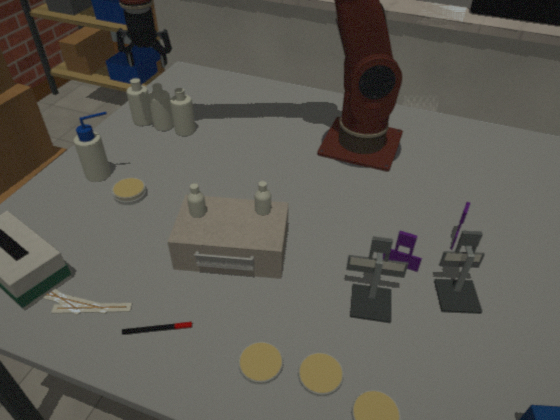

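View pics/top0.png

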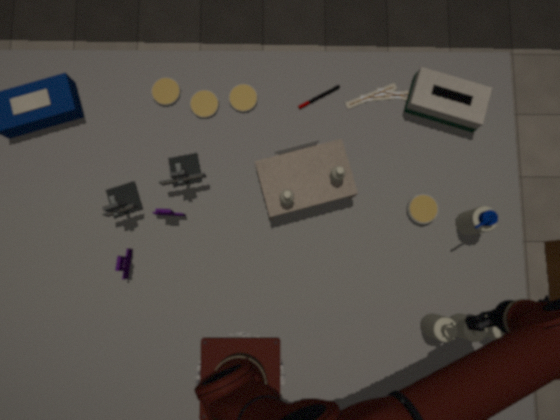

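Scene: the riser is at (230,235). The grey holders hang on stands at (377,262) and (462,258), and the purple look-alikes are at (405,250) and (460,225). In the top view the grey ones are at (183,178) and (118,208), the riser at (305,178). I'll confirm the widths in an enlarged crop.

Run:
```python
import cv2,numpy as np
a=cv2.imread("pics/scene0.png")[195:325,330:500];b=cv2.imread("pics/top0.png")[140:225,90:220]; c=cv2.imread("pics/top0.png")[130:225,240:370]
g=lambda i,w,h:cv2.resize(cv2.convertScaleAbs(i,alpha=1.5),(w,h),interpolation=cv2.INTER_CUBIC)
A=g(a,425,325);A=cv2.resize(A,(785,600))
cv2.imwrite("pics/cr1.png",A)
B=np.vstack([g(b,455,298),g(c,455,302)]);
d=cv2.imread("pics/scene0.png")[180:290,160:300]
cv2.imwrite("pics/cr2.png",np.hstack([B,cv2.copyMakeBorder(g(d,345,271),0,329,0,0,0)]))
```

```text
(no output)
```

View pics/cr1.png

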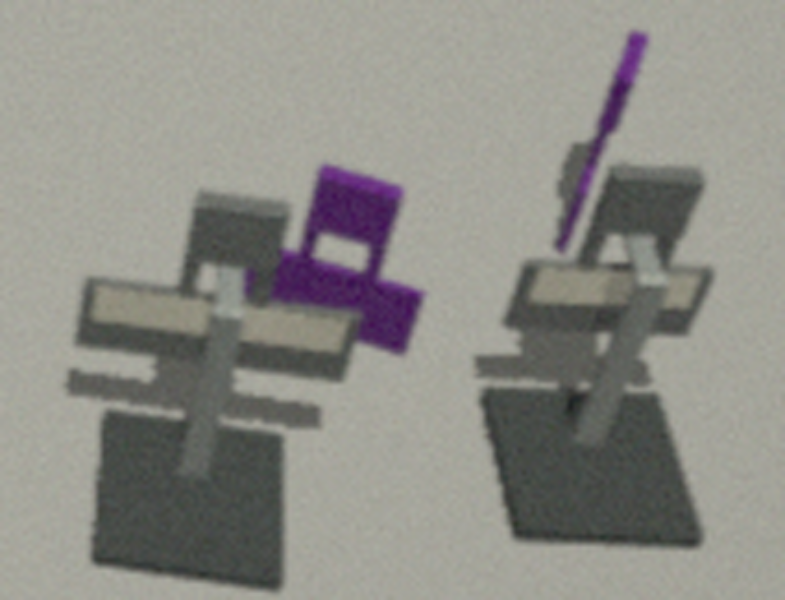

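View pics/cr2.png

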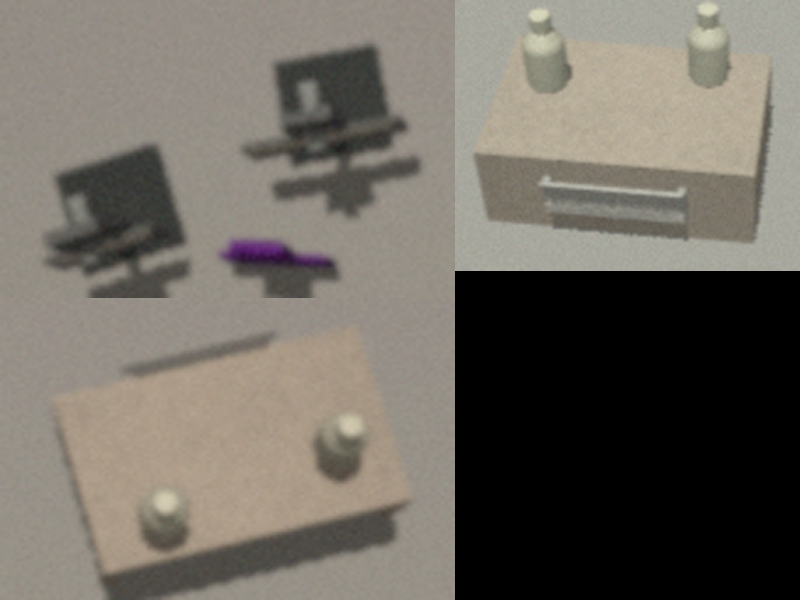

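In the crop, the right stand's holder (scene (462,258), top (118,208)) has a plate about 2.1 times its grip width, which fits 90/42. The left one has about 3 times, which fits 130/42 (wide). So the narrow holder is on the right stand in the scene view. The purple ones are excluded. Next I measure both.

Run:
```python
from h import *
def sc(p): return 330+p[0]/4.618-.4,195+p[1]/4.615-.4
def t1(p): return 90+p[0]/3.5-.4,140+p[1]/3.506-.4
def t2(p): return 240+p[0]/3.5-.4,130+(p[1]-298)/3.179-.4
def s2(p): return 160+(p[0]-455)/2.464-.3,180+p[1]/2.464-.3
P=lambda l,v:print(l,np.round(v,1))
for p in[(483,391),(660,393),(702,538),(515,533)]:P("base N scene",onz("scene",sc(p),10))
for p in[(55,175),(157,147)]:P("base N top",onz("top",t1(p),10))
for p in[(612,165),(703,170),(608,178),(702,184)]:P("grip top scene",onz("scene",sc(p),166))
for p in[(48,240),(122,222)]:P("grip top top",onz("top",t1(p),166))
for p in[(200,192),(288,203)]:P("W grip scene",onz("scene",sc(p),166))
for p in[(55,400),(357,328),(410,500),(105,575)]:P("deck top",onz("top",t2(p),95))
for p in[(476,153),(754,174),(770,57),(520,42)]:P("deck scene",onz("scene",s2(p),95))
for p in[(543,181),(684,192)]:P("lip scene z81",onz("scene",s2(p),81))
P("dish",0)
```

```text
base N scene [496.1 300.8  10. ]
base N scene [464.2 385.7  10. ]
base N scene [549.5 411.7  10. ]
base N scene [579.4 327.   10. ]
base N top [550.5 412.1  10. ]
base N top [575.2 325.6  10. ]
grip top scene [480.5 321.8 166. ]
grip top scene [468.2 361.7 166. ]
grip top scene [490.  320.9 166. ]
grip top scene [477.9 361.9 166. ]
grip top top [473.7 359.  166. ]
grip top top [487.6 303.5 166. ]
W grip scene [568.4 147.2 166. ]
W grip scene [560.5 186.1 166. ]
deck top [617.8 -42.4  95. ]
deck top [ 685.4 -291.3   95. ]
deck top [ 527.1 -331.7   95. ]
deck top [459.1 -83.7  95. ]
deck scene [ 684.7 -286.7   95. ]
deck scene [615.5 -40.5  95. ]
deck scene [460.5 -82.3  95. ]
deck scene [ 533.2 -325.8   95. ]
lip scene z81 [ 682.2 -220.8   81. ]
lip scene z81 [647.4 -96.   81. ]
dish 0
```

```bash
cat > plan.py <<'E'
import sys
from h import *
# plan.py x y z phi_deg(tool x heading) [opening] -> rows from the measured pose
def plan(x,y,z,phi,g=1,n=60,q=2):
    s=read_state();p=np.array(s["eef_pos"]);R=s["orientation"];a=np.degrees(np.arctan2(R[1,0],R[0,0]))
    print("t",s["time_s"],"at",np.round(p,1),"phi",round(a,2),"F",np.round(s["wrist_force"],1),"ff",s["finger_force"]);rows=[]
    for i in range(n):
        d=np.array([x,y,z])-p; da=(phi-a+180)%360-180
        if np.linalg.norm(d)<.3 and abs(da)<.1:break
        d=d*min(1,24.8/max(np.linalg.norm(d),1e-9));c,s_=np.cos(np.radians(a)),np.sin(np.radians(a))
        t=np.round(np.array([c*d[0]+s_*d[1],s_*d[0]-c*d[1],-d[2]])/25,q);tr=np.round(np.clip(-da/4,-1,1),q)
        rows.append([g,*(t+0.).tolist(),tr+0.]);w=t*25
        p=p+[c*w[0]+s_*w[1],s_*w[0]-c*w[1],-w[2]];a-=tr*4
    for k in range(0,len(rows),8):print(rows[k:k+8])
if __name__=="__main__":plan(*map(float,sys.argv[1:]))
E
python3 plan.py 560 -300 290 107
```

```text
t 0.1 at [ 206.7 -615.8  238.5] phi 18.55 F [ 0.1  0.3 -0.5] ff 0.0
[[1, 0.91, -0.39, -0.11, np.float64(-1.0)], [1, 0.93, -0.33, -0.11, np.float64(-1.0)], [1, 0.95, -0.26, -0.11, np.float64(-1.0)], [1, 0.97, -0.19, -0.11, np.float64(-1.0)], [1, 0.98, -0.12, -0.11, np.float64(-1.0)], [1, 0.98, -0.06, -0.11, np.float64(-1.0)], [1, 0.99, 0.01, -0.11, np.float64(-1.0)], [1, 0.98, 0.08, -0.11, np.float64(-1.0)]]
[[1, 0.97, 0.15, -0.11, np.float64(-1.0)], [1, 0.96, 0.22, -0.1, np.float64(-1.0)], [1, 0.94, 0.28, -0.11, np.float64(-1.0)], [1, 0.92, 0.35, -0.1, np.float64(-1.0)], [1, 0.9, 0.41, -0.1, np.float64(-1.0)], [1, 0.86, 0.48, -0.11, np.float64(-1.0)], [1, 0.83, 0.53, -0.1, np.float64(-1.0)], [1, 0.79, 0.59, -0.11, np.float64(-1.0)]]
[[1, 0.75, 0.65, -0.1, np.float64(-1.0)], [1, 0.7, 0.7, -0.11, np.float64(-1.0)], [1, 0.65, 0.74, -0.11, np.float64(-1.0)], [1, 0.13, 0.18, -0.02, np.float64(-1.0)], [1, 0.0, 0.0, 0.0, np.float64(-1.0)], [1, 0.0, 0.0, 0.0, np.float64(-1.0)], [1, 0.0, 0.0, 0.0, np.float64(-0.11)]]
```

Call:
drive_tool(targets=[[1, 0.9, -0.4, -0.1, -1], [1, 0.93, -0.33, -0.1, -1], [1, 0.95, -0.25, -0.1, -1], [1, 0.97, -0.2, -0.1, -1], [1, 0.98, -0.1, -0.1, -1], [1, 0.98, -0.05, -0.1, -1], [1, 1, 0, -0.1, -1], [1, 0.98, 0.1, -0.1, -1]])

```text
time_s: 0.9
eef_pos: [355.9, -483.4, 259.6]
orientation: [[0.631, 0.776, 0.0], [0.776, -0.631, -0.0], [0.0, 0.0, -1.0]]
wrist_force: [0.2, 1.0, -0.1]
gripper_width: 0.998
finger_force: 0.0
```

Call:
drive_tool(targets=[[1, 0.97, 0.15, -0.1, -1], [1, 0.96, 0.2, -0.1, -1], [1, 0.94, 0.3, -0.1, -1], [1, 0.92, 0.35, -0.1, -1], [1, 0.9, 0.4, -0.1, -1], [1, 0.86, 0.5, -0.1, -1], [1, 0.83, 0.5, -0.1, -1], [1, 0.8, 0.6, -0.1, -1]])

```text
time_s: 1.7
eef_pos: [502.3, -352.1, 279.5]
orientation: [[0.124, 0.992, -0.0], [0.992, -0.124, 0.0], [0.0, -0.0, -1.0]]
wrist_force: [0.7, 0.5, -0.6]
gripper_width: 1.001
finger_force: 0.0
```

```bash
python3 plan.py 625 -160 300 105.5
```

```text
t 1.7 at [ 502.3 -352.1  279.5] phi 82.87 F [ 0.7  0.5 -0.6] ff 0.0
[[1, 0.89, 0.42, -0.09, np.float64(-1.0)], [1, 0.86, 0.49, -0.09, np.float64(-1.0)], [1, 0.82, 0.54, -0.09, np.float64(-1.0)], [1, 0.78, 0.6, -0.09, np.float64(-1.0)], [1, 0.74, 0.65, -0.09, np.float64(-1.0)], [1, 0.69, 0.7, -0.09, np.float64(-0.66)], [1, 0.66, 0.74, -0.09, np.float64(0.0)], [1, 0.66, 0.74, -0.08, np.float64(0.0)]]
[[1, 0.66, 0.73, -0.09, np.float64(0.0)], [1, 0.16, 0.18, -0.02, np.float64(0.0)]]
```

Call:
drive_tool(targets=[[1, 0.9, 0.4, -0.1, -1], [1, 0.86, 0.5, -0.1, -1], [1, 0.82, 0.55, -0.1, -1], [1, 0.78, 0.6, -0.1, -1], [1, 0.74, 0.65, -0.1, -1], [1, 0.7, 0.7, -0.1, -0.65], [1, 0.66, 0.74, -0.1, 0], [1, 0.66, 0.74, -0.1, 0]])

```text
time_s: 2.5
eef_pos: [609.1, -185.6, 299.5]
orientation: [[-0.263, 0.965, 0.0], [0.965, 0.263, 0.0], [0.0, 0.0, -1.0]]
wrist_force: [-0.4, 0.3, 0.6]
gripper_width: 0.999
finger_force: 0.0
```

Call:
drive_tool(targets=[[1, 0.66, 0.74, -0.1, 0], [1, 0.15, 0.2, 0, 0], [1, 0, 0, 0, 0], [1, 0, 0, 0, 0]])

```text
time_s: 2.9
eef_pos: [625.3, -162.5, 301.6]
orientation: [[-0.261, 0.965, -0.001], [0.965, 0.261, -0.0], [-0.0, -0.001, -1.0]]
wrist_force: [-0.2, -0.1, -0.8]
gripper_width: 0.999
finger_force: 0.0
```

Run:
```python
from h import *
im=read_camera("wrist")[:,:,::-1];cv2.imwrite("pics/w1.png",im)
np.save("w1.npy",K("wrist")[3]);f,cx,cy,T=K("wrist")
print(read_state()["eef_pos"],-T[:3,:3].T@T[:3,3],np.round(T[:3,:3],2))
for p in[(650.8,-165.2,95),(616.5,-41.5,95),(685,-289,95),(654.7,-164.2,50)]:print(np.round(proj("wrist",p)))
```

```text
[ 625.1027277  -163.00653236  301.61597822] [608.23054201 -92.92222375 436.43222275] [[ 0.97  0.26 -0.  ]
 [ 0.25 -0.93  0.28]
 [ 0.07 -0.27 -0.96]]
[301. 189.]
[303.  50.]
[300. 301.]
[302. 180.]
```

View pics/w1.png

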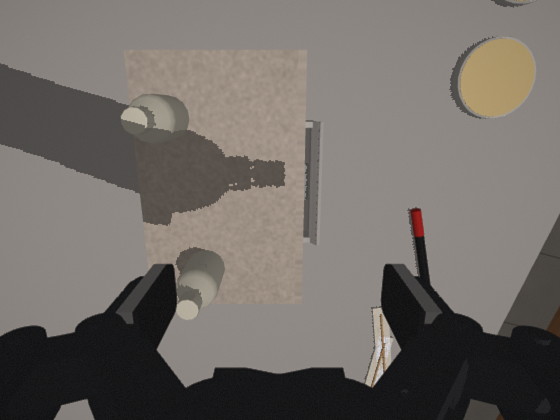

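The wrist view shows the deck's front edge running from (307,50) to (302,303), with the lip's outer rim from (322,122) to (317,244). The slot is clearly in view. I'll fit these edges, then go to the holder.

```bash
python3 - <<'E'
from h import *
im=cv2.imread("pics/w1.png");g=cv2.GaussianBlur(cv2.cvtColor(im,cv2.COLOR_BGR2GRAY),(3,3),0).astype(float)
f,cx,cy,_=K("wrist");T=np.load("w1.npy");R=T[:3,:3];o=-R.T@T[:3,3]
def onT(px,z):
    d=R.T@np.array([(px[0]-cx)/f,(px[1]-cy)/f,1]);return o+d*(z-o[2])/d[2]
for r in(130,155,200,225):print(r,g[r,296:328].astype(int))
def edge(rows,x0):
    pts=[]
    for r in rows:
        xs=np.arange(int(x0(r))-6,int(x0(r))+7);d=np.abs(np.gradient(g[r])[xs]);pts.append((r,(xs*d**3).sum()/(d**3).sum()))
    return np.polyfit(*np.array(pts).T,1)
k=edge([*range(60,115),*range(250,298)],lambda r:307-5*(r-50)/253)
A,B=[onT((np.polyval(k,r),r),95) for r in(50,303)]
print("deck",A,B,"ang",np.degrees(np.arctan2(-(B-A)[0]*-1,-(B-A)[1])))
m=edge(range(126,240),lambda r:322-5*(r-122)/122)
C,D=[onT((np.polyval(m,r),r),81) for r in(122,244)]
n=np.array([-(A-B)[1],(A-B)[0]])[:2];n=n*(-1)/np.linalg.norm(n);n=n if n[0]>0 else -n
print("n",n,"deck x(mid)",A[:2]@n,B[:2]@n,"lip",C[:2]@n,D[:2]@n,"lip ends y",[round(float(np.array([-n[1],n[0]])@q[:2]),1) for q in(A,B,C,D)])
t=np.array(read_state()["eef_pos"]);print("tcp n",t[:2]@n)
E
python3 plan.py 450 333 300 107
```

```text
130 [151 151 151 151 151 152 151 151 143 120  95  87  86  83  83  91 101 105
 105 104 105 104  98 102 126 144 147 143 140 140 139 139]
155 [151 154 155 155 155 155 155 155 140 107  88  86  85  83  89 100 106 106
 105 105 106 106 111 127 143 148 145 141 140 139 140 140]
200 [149 151 152 152 152 152 152 139 112  93  87  82  83  91 102 107 107 106
 106 106 107 118 140 150 148 143 140 140 140 140 140 140]
225 [145 145 145 145 145 145 137 116  94  86  85  82  87 100 107 106 105 105
 106 106 115 134 147 148 143 140 140 140 140 140 140 140]
deck [620.1332034  -40.16349243  95.        ] [ 686.22832526 -290.70336147   95.        ] ang 14.778542778589514
n [0.96691899 0.25508367] deck x(mid) 589.37351674721 589.37351674721 lip 605.4039912981292 605.9509958797986 lip ends y [-197.0, -456.1, -260.9, -391.2]
tcp n 562.843391233585
t 2.95 at [ 625.1 -163.   301.6] phi 105.08 F [-0.3 -0.8  1. ] ff 0.0
[[1, 0.99, -0.08, 0.0, np.float64(-0.48)], [1, 0.99, -0.04, 0.0, np.float64(0.0)], [1, 0.99, -0.04, 0.0, np.float64(0.0)], [1, 0.99, -0.04, 0.0, np.float64(0.0)], [1, 0.99, -0.04, 0.0, np.float64(0.0)], [1, 0.99, -0.04, 0.0, np.float64(0.0)], [1, 0.99, -0.04, 0.0, np.float64(0.0)], [1, 0.99, -0.04, 0.0, np.float64(0.0)]]
[[1, 0.99, -0.04, 0.0, np.float64(0.0)], [1, 0.99, -0.04, 0.01, np.float64(0.0)], [1, 0.99, -0.04, 0.0, np.float64(0.0)], [1, 0.99, -0.04, 0.01, np.float64(0.0)], [1, 0.99, -0.04, 0.0, np.float64(0.0)], [1, 0.99, -0.05, 0.01, np.float64(0.0)], [1, 0.99, -0.04, 0.0, np.float64(0.0)], [1, 0.99, -0.05, 0.01, np.float64(0.0)]]
[[1, 0.99, -0.04, 0.0, np.float64(0.0)], [1, 0.99, -0.05, 0.01, np.float64(0.0)], [1, 0.99, -0.04, 0.0, np.float64(0.0)], [1, 0.99, -0.05, 0.01, np.float64(0.0)], [1, 0.99, -0.04, 0.0, np.float64(0.0)], [1, 0.23, -0.01, 0.0, np.float64(0.0)]]
```

Call:
drive_tool(targets=[[1, 0.99, -0.08, 0, -0.5], [1, 0.99, -0.04, 0, 0], [1, 0.99, -0.04, 0, 0], [1, 0.99, -0.04, 0, 0], [1, 0.99, -0.04, 0, 0], [1, 0.99, -0.04, 0, 0], [1, 0.99, -0.04, 0, 0], [1, 0.99, -0.04, 0, 0]])

```text
time_s: 3.75
eef_pos: [558.8, 24.6, 301.9]
orientation: [[-0.293, 0.956, 0.0], [0.956, 0.293, -0.001], [-0.001, -0.0, -1.0]]
wrist_force: [-0.2, -0.0, -0.0]
gripper_width: 0.999
finger_force: 0.0
```

Call:
drive_tool(targets=[[1, 0.99, -0.04, 0, 0], [1, 0.99, -0.04, 0, 0], [1, 0.99, -0.04, 0, 0], [1, 0.99, -0.04, 0, 0], [1, 0.99, -0.04, 0, 0], [1, 0.99, -0.04, 0, 0], [1, 0.99, -0.04, 0, 0], [1, 0, 0, 0, 0]])

```text
time_s: 4.55
eef_pos: [500.3, 191.2, 302.3]
orientation: [[-0.298, 0.955, 0.001], [0.955, 0.298, 0.001], [0.001, 0.001, -1.0]]
wrist_force: [-0.3, 0.3, -0.1]
gripper_width: 1.001
finger_force: 0.0
```

```bash
python3 plan.py 470 270 300 107.2; python3 -c "
from h import *
p=read_state();print(p['joint_pos'])"
```

```text
t 4.55 at [500.3 191.2 302.3] phi 107.35 F [-0.3  0.3 -0.1] ff 0.0
[[1, 0.99, -0.06, 0.03, np.float64(0.04)], [1, 0.99, -0.07, 0.03, np.float64(0.0)], [1, 0.99, -0.07, 0.02, np.float64(0.0)], [1, 0.4, -0.02, 0.01, np.float64(0.0)]]
[ 0.20396737  0.12705286 -0.70925922  1.61639997  0.08305772  1.42824231
 -0.21030926]
```

Call:
drive_tool(targets=[[1, 0.99, -0.05, 0, 0], [1, 0.99, -0.05, 0, 0], [1, 0.99, -0.05, 0, 0], [1, 0.99, -0.05, 0, 0], [1, 0.99, -0.05, 0, 0], [1, 0.6, 0, 0, 0], [1, 0, 0, 0, 0], [1, 0, 0, 0, 0]])

```text
time_s: 5.35
eef_pos: [455.6, 317.9, 301.7]
orientation: [[-0.294, 0.956, 0.0], [0.956, 0.294, -0.001], [-0.001, -0.0, -1.0]]
wrist_force: [-0.1, -0.6, -0.1]
gripper_width: 1.001
finger_force: 0.0
```

Run:
```python
from h import *
im=read_camera("wrist")[:,:,::-1];cv2.imwrite("pics/w2.png",im)
np.save("w2.npy",K("wrist")[3])
print(read_state()["eef_pos"])
for p in[(480,342,166),(480,343,166)]:print(np.round(proj("wrist",p)))
```

```text
[455.801084   317.53550491 301.69733418]
[315. 178.]
[315. 177.]
```

View pics/w2.png

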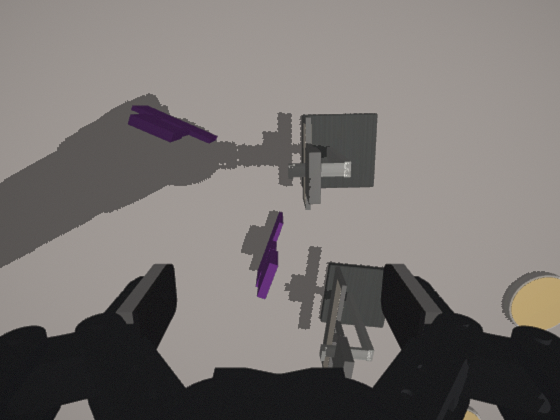

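The wrist view shows the narrow holder's grip top centred at about (315,178), with the hook strip at (335,170). That matches the prediction from the scene camera. Now a subpixel check of centre and yaw.

Run:
```python
from h import *
g=cv2.GaussianBlur(cv2.cvtColor(cv2.imread("pics/w2.png"),cv2.COLOR_BGR2GRAY),(3,3),0).astype(float)
for r in(150,155,160,180,190,200,206):print(r,g[r,298:330].astype(int))
for c in(312,316):print(c,g[140:212,c].astype(int))
f,cx,cy,_=K("wrist");T=np.load("w2.npy");R=T[:3,:3];o=-R.T@T[:3,3]
def onT(px,z):
    d=R.T@np.array([(px[0]-cx)/f,(px[1]-cy)/f,1]);return o+d*(z-o[2])/d[2]
pts=[]
for r in range(120,183):
    xs=np.arange(371,382);d=np.abs(np.gradient(g[r])[xs])**3;pts.append((r,(xs*d).sum()/d.sum()))
k=np.polyfit(*np.array(pts).T,1);A,B=[onT((np.polyval(k,r),r),10) for r in(115,187)]
v=A-B;print("base far edge",A,B,"yaw",np.degrees(np.arctan2(-v[0],v[1])))
for z in((309,152),(321,152),(309,203),(321,203)):print(z,onT(z,166))
```

```text
150 [88 89 85 72 61 72 83 71 57 55 56 57 56 56 56 56 56 56 57 56 55 51 46 43
 43 42 42 45 54 66 70 70]
155 [157 145 114  79  61  71  84  73  58  55  70  94 109 111 111 111 112 112
 112 112 112 112  96  64  44  42  43  45  54  65  70  70]
160 [157 153 129  88  62  71  84  73  57  55  69  94 109 111 110 110 111 111
 111 112 112 111  99  80  72  73  73  74  74  73  71  70]
180 [157 153 132  94  66  71  83  73  58  54  57  70  92 106 109 109 110 110
 111 111 111 110  99  82  74  73  74  75  74  74  73  73]
190 [156 156 156 150 123  94  84  71  58  55  65  87 105 110 109 109 110 110
 110 110 111 111 121 144 156 156 156 156 156 156 156 156]
200 [155 156 156 156 141 108  90  99 102  87  79  93 106 108 108 109 109 109
 109 110 110 111 124 146 156 156 156 156 156 156 156 156]
206 [156 156 156 156 156 153 130 102 100 108 109 112 128 147 156 156 157 156
 156 156 156 156 156 156 156 156 156 156 156 156 155 155]
312 [ 83  82  82  79  68  57  54  55  57  56  56  64  84 104 111 111 111 111
 111 111 110 111 110 111 111 111 111 111 111 110 110 111 110 110 110 110
 110 110 110 110 109 109 109 109 109 109 109 109 109 109 109 109 109 109
 109 108 108 109 109 108 108 108 107 114 133 151 156 156 156 156 156 156]
316 [ 75  75  75  75  74  65  53  51  54  56  57  65  87 106 112 112 112 112
 111 111 111 111 111 111 112 111 111 111 111 111 111 111 112 112 111 111
 111 110 110 110 111 110 110 110 110 110 110 110 110 110 110 110 109 109
 109 109 109 110 110 110 109 109 108 120 143 156 156 156 155 156 156 156]
base far edge [551.36163527 410.23289331  10.        ] [578.91069884 327.14606582  10.        ] yaw 18.34395011699301
(309, 152) [469.1697341  360.45040785 166.        ]
(321, 152) [478.05663863 363.16944769 166.        ]
(309, 203) [482.13378    321.51253409 166.        ]
(321, 203) [491.39952996 324.34849221 166.        ]
```

```bash
python3 plan.py 480 342 240 108.2; python3 plan.py 480 342 148 108.2 |tail -1
```

```text
t 5.4 at [455.8 317.5 301.7] phi 107.02 F [0.8 0.3 0.2] ff 0.0
[[1, 0.23, 0.43, 0.87, np.float64(-0.3)], [1, 0.22, 0.43, 0.87, np.float64(0.0)], [1, 0.19, 0.36, 0.73, np.float64(0.0)]]
[[1, 0.1, 0.19, 0.97, np.float64(-0.3)], [1, 0.1, 0.19, 0.97, np.float64(0.0)], [1, 0.1, 0.19, 0.97, np.float64(0.0)], [1, 0.1, 0.2, 0.97, np.float64(0.0)], [1, 0.1, 0.19, 0.97, np.float64(0.0)], [1, 0.1, 0.2, 0.97, np.float64(0.0)], [1, 0.03, 0.06, 0.33, np.float64(0.0)]]
```

Call:
drive_tool(targets=[[1, 0.23, 0.43, 0.8, -0.3], [1, 0.22, 0.43, 0.8, 0], [1, 0.19, 0.36, 0.8, 0], [1, 0, 0, 0, 0], [1, 0, 0, 0, 0]])

```text
time_s: 5.9
eef_pos: [479.3, 342.8, 242.0]
orientation: [[-0.314, 0.95, -0.001], [0.95, 0.314, -0.001], [-0.0, -0.001, -1.0]]
wrist_force: [0.6, 0.4, 0.6]
gripper_width: 0.997
finger_force: 0.0
```

```bash
python3 plan.py 480 342 148 108.2
```

```text
t 5.9 at [479.3 342.8 242. ] phi 108.27 F [0.6 0.4 0.6] ff 0.0
[[1, -0.01, 0.0, 0.99, np.float64(0.02)], [1, -0.01, 0.01, 0.99, np.float64(0.0)], [1, -0.01, 0.0, 0.99, np.float64(0.0)], [1, -0.01, 0.01, 0.79, np.float64(0.0)]]
```

Call:
drive_tool(targets=[[1, 0, 0, 0.9, 0], [1, 0, 0, 0.9, 0], [1, 0, 0, 0.9, 0], [1, 0, 0, 0.7, 0], [1, 0, 0, 0.35, 0], [1, 0, 0, 0, 0], [1, 0, 0, 0, 0]])

```text
time_s: 6.6
eef_pos: [479.4, 344.2, 149.5]
orientation: [[-0.314, 0.949, 0.001], [0.949, 0.314, 0.001], [0.0, 0.002, -1.0]]
wrist_force: [0.2, -0.2, 0.2]
gripper_width: 1.001
finger_force: 0.0
```

Call:
drive_tool(targets=[[-1, 0, 0, 0, 0], [-1, 0, 0, 0, 0], [-1, 0, 0, 0, 0], [-1, 0, 0, 0, 0], [-1, 0, 0, 0, 0], [-1, 0, 0, 0, 0], [-1, 0, 0, 0, 0], [-1, 0, 0, 0, 0]])

```text
time_s: 7.4
eef_pos: [478.9, 344.1, 148.2]
orientation: [[-0.315, 0.949, 0.0], [0.949, 0.315, 0.0], [0.0, 0.0, -1.0]]
wrist_force: [-0.3, 1.8, 1.5]
gripper_width: 0.105
finger_force: 59.3
```

Call:
drive_tool(targets=[[-1, 0, 0, -0.3, 0], [-1, 0, 0, -0.3, 0], [-1, 0, 0, 0, 0], [-1, 0, 0, 0, 0]])

```text
time_s: 7.8
eef_pos: [478.9, 344.1, 163.4]
orientation: [[-0.315, 0.949, 0.001], [0.949, 0.315, 0.0], [0.0, 0.001, -1.0]]
wrist_force: [0.0, 0.1, -0.8]
gripper_width: 0.108
finger_force: 59.2
```

Run:
```python
from plant import *
s=read_state();print(s["eef_pos"],s["wrist_force"],s["finger_force"],s["ft_torque"])
```

```text
[478.90722602 344.11655149 163.42921196] [ 0.02534417  0.12955182 -0.76012115] 59.163896441459656 [-0.00069467 -0.04352419  0.02916447]
```

Raised 15 mm with no side load; it is carrying the holder's weight. Draw off level, 60 mm.

Call:
drive_tool(targets=[[-1, 0, -0.4, 0, 0], [-1, 0, -0.4, 0, 0], [-1, 0, -0.4, 0, 0], [-1, 0, -0.4, 0, 0], [-1, 0, -0.4, 0, 0], [-1, 0, -0.4, 0, 0], [-1, 0, 0, 0, 0], [-1, 0, 0, 0, 0]])

```text
time_s: 8.6
eef_pos: [422.0, 325.0, 163.4]
orientation: [[-0.315, 0.949, 0.001], [0.949, 0.315, 0.0], [-0.0, 0.001, -1.0]]
wrist_force: [1.0, -0.2, -0.7]
gripper_width: 0.105
finger_force: 59.1
```

Call:
drive_tool(targets=[[-1, 0, 0, 0, 0], [-1, 0, 0, -0.6, 0], [-1, 0, 0, -1, 0], [-1, 0, 0, -1, 0], [-1, 0, 0, -1, 0], [-1, 0, 0, -1, 0], [-1, 0, 0, -1, 0], [-1, 0, 0, 0, 0]])

```text
time_s: 9.4
eef_pos: [422.9, 326.6, 307.5]
orientation: [[-0.315, 0.949, 0.005], [0.949, 0.315, 0.003], [0.002, 0.006, -1.0]]
wrist_force: [0.8, 0.4, -0.6]
gripper_width: 0.102
finger_force: 59.2
```

```bash
python3 - <<'E'
from h import *
im=read_camera("wrist")[:,:,::-1];cv2.imwrite("pics/w3.png",im)
np.save("w3.npy",K("wrist")[3]);t=read_state()["eef_pos"];print(t)
for dz in(18,):print(proj("wrist",np.array(t)+[0,0,dz]))
E
python3 plan.py 656 -164 300 105 -1
```

```text
[422.49966239 325.98991167 305.52651574]
(np.float64(273.85058668201134), np.float64(302.1882336106552))
t 9.45 at [422.5 326.  305.5] phi 108.36 F [ 0.   0.1 -1. ] ff 59.17823374271393
[[-1.0, -0.98, 0.12, 0.01, np.float64(0.84)], [-1.0, -0.98, 0.18, 0.01, np.float64(0.0)], [-1.0, -0.98, 0.18, 0.01, np.float64(0.0)], [-1.0, -0.98, 0.18, 0.01, np.float64(0.0)], [-1.0, -0.98, 0.18, 0.01, np.float64(0.0)], [-1.0, -0.98, 0.18, 0.01, np.float64(0.0)], [-1.0, -0.98, 0.18, 0.01, np.float64(0.0)], [-1.0, -0.98, 0.18, 0.01, np.float64(0.0)]]
[[-1.0, -0.98, 0.18, 0.01, np.float64(0.0)], [-1.0, -0.98, 0.18, 0.01, np.float64(0.0)], [-1.0, -0.98, 0.18, 0.01, np.float64(0.0)], [-1.0, -0.98, 0.18, 0.01, np.float64(0.0)], [-1.0, -0.98, 0.18, 0.01, np.float64(0.0)], [-1.0, -0.98, 0.18, 0.01, np.float64(0.0)], [-1.0, -0.97, 0.18, 0.01, np.float64(0.0)], [-1.0, -0.97, 0.18, 0.01, np.float64(0.0)]]
[[-1.0, -0.97, 0.18, 0.01, np.float64(0.0)], [-1.0, -0.97, 0.18, 0.01, np.float64(0.0)], [-1.0, -0.97, 0.18, 0.01, np.float64(0.0)], [-1.0, -0.97, 0.19, 0.01, np.float64(0.0)], [-1.0, -0.97, 0.18, 0.01, np.float64(0.0)], [-1.0, -0.85, 0.16, 0.01, np.float64(0.0)]]
```

View pics/w3.png

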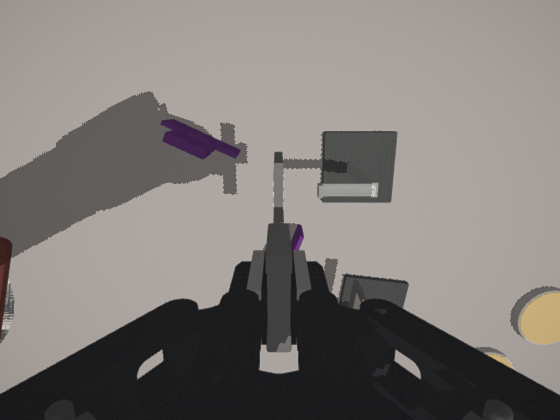

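Holder gripped centrally and upright. Its centre column is about 279 against a predicted 274, so the wrist camera reads about 1.5 mm too far toward +x, and I correct the slot to TCP (655,-162.3). Carry over at height.

Call:
drive_tool(targets=[[-1, -0.98, 0.12, 0, 0.85], [-1, -0.98, 0.18, 0, 0], [-1, -0.98, 0.18, 0, 0], [-1, -0.98, 0.18, 0, 0], [-1, -0.98, 0.18, 0, 0], [-1, -0.98, 0.18, 0, 0], [-1, -0.98, 0.18, 0, 0], [-1, -0.98, 0.18, 0, 0]])

```text
time_s: 10.25
eef_pos: [507.2, 144.2, 302.6]
orientation: [[-0.258, 0.966, -0.001], [0.966, 0.258, 0.0], [0.0, -0.001, -1.0]]
wrist_force: [0.6, -0.7, -0.7]
gripper_width: 0.103
finger_force: 59.2
```

Call:
drive_tool(targets=[[-1, -0.98, 0.18, 0, 0], [-1, -0.98, 0.18, 0, 0], [-1, -0.98, 0.18, 0, 0], [-1, -0.98, 0.18, 0, 0], [-1, -0.98, 0.18, 0, 0], [-1, -0.98, 0.18, 0, 0], [-1, -0.98, 0.18, 0, 0], [-1, -0.98, 0.18, 0, 0]])

```text
time_s: 11.05
eef_pos: [592.5, -35.8, 302.5]
orientation: [[-0.258, 0.966, -0.001], [0.966, 0.258, 0.0], [0.001, -0.001, -1.0]]
wrist_force: [0.4, 0.2, 0.0]
gripper_width: 0.106
finger_force: 59.2
```

```bash
python3 plan.py 655 -162.3 300 105 -1
```

```text
t 11.05 at [592.5 -35.8 302.5] phi 104.96 F [0.4 0.2 0. ] ff 59.17233109474182
[[-1.0, -0.97, 0.19, 0.02, np.float64(-0.01)], [-1.0, -0.97, 0.19, 0.02, np.float64(0.0)], [-1.0, -0.97, 0.2, 0.02, np.float64(0.0)], [-1.0, -0.97, 0.19, 0.01, np.float64(0.0)], [-1.0, -0.97, 0.2, 0.02, np.float64(0.0)], [-1.0, -0.68, 0.13, 0.01, np.float64(0.0)]]
```

Call:
drive_tool(targets=[[-1, -0.97, 0.2, 0, 0], [-1, -0.97, 0.2, 0, 0], [-1, -0.97, 0.2, 0, 0], [-1, -0.97, 0.2, 0, 0], [-1, -0.7, 0.15, 0, 0], [-1, 0, 0, 0, 0], [-1, 0, 0, 0, 0], [-1, 0, 0, 0, 0]])

```text
time_s: 11.85
eef_pos: [644.7, -138.0, 302.9]
orientation: [[-0.259, 0.966, -0.0], [0.966, 0.259, 0.001], [0.001, -0.0, -1.0]]
wrist_force: [-0.3, 0.0, -0.5]
gripper_width: 0.105
finger_force: 59.2
```

```bash
python3 plan.py 655 -162.3 185 105 -1
```

```text
t 11.85 at [ 644.7 -138.   302.9] phi 105.03 F [-0.3  0.  -0.5] ff 59.17283356189728
[[-1.0, -0.21, 0.03, 0.97, np.float64(0.01)], [-1.0, -0.22, 0.03, 0.97, np.float64(0.0)], [-1.0, -0.21, 0.03, 0.97, np.float64(0.0)], [-1.0, -0.22, 0.03, 0.97, np.float64(0.0)], [-1.0, -0.18, 0.03, 0.84, np.float64(0.0)]]
```

Call:
drive_tool(targets=[[-1, -0.55, 0.08, 0, 0], [-1, -0.5, 0.07, 0.5, 0], [-1, 0, 0, 0.9, 0], [-1, 0, 0, 0.9, 0], [-1, 0, 0, 0.9, 0], [-1, 0, 0, 0.8, 0], [-1, 0, 0, 0, 0], [-1, 0, 0, 0, 0]])

```text
time_s: 12.65
eef_pos: [655.2, -164.5, 202.7]
orientation: [[-0.257, 0.966, -0.001], [0.966, 0.257, 0.0], [0.0, -0.001, -1.0]]
wrist_force: [-0.8, 0.7, -0.2]
gripper_width: 0.11
finger_force: 59.2
```

```bash
python3 - <<'E'
from h import *
im=read_camera("wrist")[:,:,::-1];cv2.imwrite("pics/w4.png",im)
a=read_camera("scene")[190:290,160:310,::-1];a=cv2.resize(cv2.convertScaleAbs(a,alpha=1.3),(630,420),interpolation=cv2.INTER_CUBIC)
c=cv2.resize(im[60:340,200:360],(160,280))
cv2.imwrite("pics/w4c.png",np.hstack([cv2.resize(im[60:340,200:380],(270,420)),cv2.resize(a,(530,420))]))
E
python3 plan.py 655 -162.3 185 105 -1
```

```text
t 12.75 at [ 656.  -164.2  204.3] phi 104.93 F [-1.   0.7 -0.2] ff 59.18538987636566
[[-1.0, 0.08, -0.02, 0.77, np.float64(-0.02)]]
```

View pics/w4c.png

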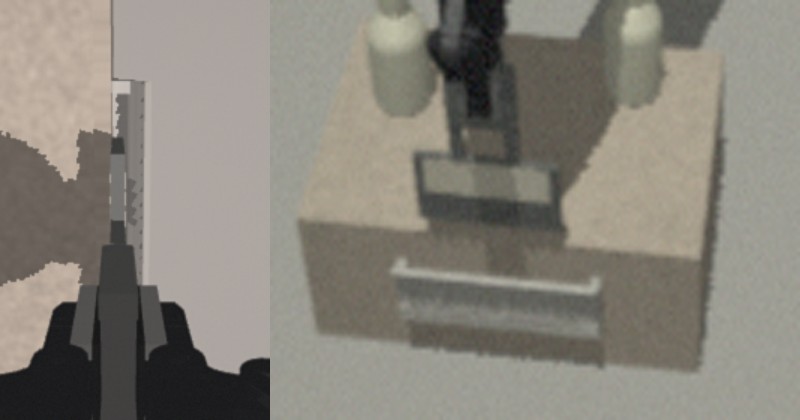

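The wrist view shows the plate (crop columns 110–126) just in front of the deck edge (column 111), between face and lip (rim at 150). The scene view shows it centred along the slot. I bias it slightly toward +x and lower it.

Call:
drive_tool(targets=[[-1, 0, 0.02, 0.5, 0], [-1, 0, 0, 0.4, 0], [-1, 0, 0, 0.3, 0], [-1, 0, 0, 0.2, 0], [-1, 0, 0, 0, 0], [-1, 0, 0, 0, 0]])

```text
time_s: 13.35
eef_pos: [655.9, -163.6, 168.1]
orientation: [[-0.258, 0.966, -0.0], [0.966, 0.258, 0.0], [0.0, 0.0, -1.0]]
wrist_force: [-0.1, -0.5, 0.4]
gripper_width: 0.1
finger_force: 59.2
```

```bash
python3 plan.py 656 -164 142 105 -1
```

```text
t 13.35 at [ 655.9 -163.6  168.1] phi 104.95 F [-0.1 -0.5  0.4] ff 59.18528616428375
[[-1.0, -0.02, 0.0, 0.99, np.float64(-0.01)], [-1.0, 0.0, 0.0, 0.06, np.float64(0.0)]]
```

Call:
drive_tool(targets=[[-1, 0, 0, 0.15, 0], [-1, 0, 0, 0.15, 0], [-1, 0, 0, 0.15, 0], [-1, 0, 0, 0, 0], [-1, 0, 0, 0, 0]])

```text
time_s: 13.85
eef_pos: [655.7, -163.6, 156.7]
orientation: [[-0.258, 0.966, -0.0], [0.966, 0.258, 0.0], [0.0, -0.0, -1.0]]
wrist_force: [0.2, 0.3, -0.8]
gripper_width: 0.106
finger_force: 59.2
```

Call:
drive_tool(targets=[[-1, 0, 0, 0.1, 0], [-1, 0, 0, 0.1, 0], [-1, 0, 0, 0, 0], [-1, 0, 0, 0, 0]])

```text
time_s: 14.25
eef_pos: [655.8, -163.5, 151.7]
orientation: [[-0.258, 0.966, -0.0], [0.966, 0.258, 0.0], [0.0, -0.0, -1.0]]
wrist_force: [0.2, 0.5, -0.5]
gripper_width: 0.103
finger_force: 59.2
```

Call:
drive_tool(targets=[[-1, 0, 0, 0.1, 0], [-1, 0, 0, 0.1, 0], [-1, 0, 0, 0, 0], [-1, 0, 0, 0, 0]])

```text
time_s: 14.65
eef_pos: [656.1, -163.6, 147.2]
orientation: [[-0.258, 0.966, 0.001], [0.966, 0.258, -0.0], [-0.0, 0.001, -1.0]]
wrist_force: [0.5, 0.6, 4.1]
gripper_width: 0.109
finger_force: 59.8
```

Call:
drive_tool(targets=[[-1, 0, 0, 0.1, 0], [-1, 0, 0, 0.1, 0], [-1, 0, 0, 0, 0], [-1, 0, 0, 0, 0]])

```text
time_s: 15.05
eef_pos: [656.2, -163.6, 142.6]
orientation: [[-0.258, 0.966, 0.001], [0.966, 0.258, -0.0], [-0.001, 0.001, -1.0]]
wrist_force: [-1.0, 0.1, 6.9]
gripper_width: 0.107
finger_force: 60.3
```

Spring contact, with force rising as specified. I press on until the rigid floor shows.

Call:
drive_tool(targets=[[-1, 0, 0, 0.06, 0], [-1, 0, 0, 0, 0], [-1, 0, 0, 0, 0]])

```text
time_s: 15.35
eef_pos: [656.5, -163.5, 142.2]
orientation: [[-0.258, 0.966, 0.002], [0.966, 0.258, -0.001], [-0.001, 0.002, -1.0]]
wrist_force: [-2.6, 1.2, 12.5]
gripper_width: 0.103
finger_force: 61.3
```

Call:
drive_tool(targets=[[-1, 0, 0, 0.06, 0], [-1, 0, 0, 0, 0], [-1, 0, 0, 0, 0]])

```text
time_s: 15.65
eef_pos: [656.8, -163.4, 142.2]
orientation: [[-0.258, 0.966, 0.003], [0.966, 0.258, -0.001], [-0.002, 0.003, -1.0]]
wrist_force: [-6.2, 2.3, 21.9]
gripper_width: 0.106
finger_force: 62.7
```

Call:
drive_tool(targets=[[-1, 0, 0, 0, 0], [-1, 0, 0, 0, 0], [-1, 0, 0, 0, 0], [-1, 0, 0, 0, 0], [-1, 0, 0, 0, 0]])

```text
time_s: 16.15
eef_pos: [656.8, -163.4, 142.2]
orientation: [[-0.258, 0.966, 0.003], [0.966, 0.258, -0.001], [-0.002, 0.003, -1.0]]
wrist_force: [-5.8, 1.8, 21.8]
gripper_width: 0.108
finger_force: 62.7
```

Run:
```python
from h import *
a=read_camera("scene")[190:290,160:310,::-1];cv2.imwrite("pics/end.png",cv2.resize(cv2.convertScaleAbs(a,alpha=1.3),(750,500),interpolation=cv2.INTER_CUBIC))
```

```text
(no output)
```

View pics/end.png

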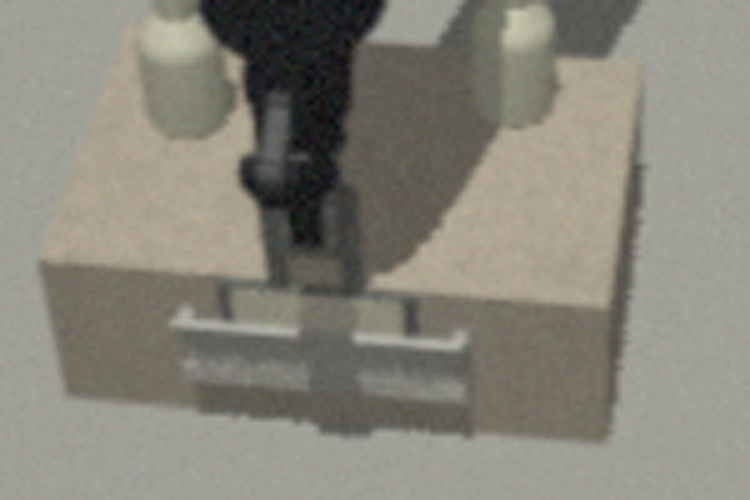

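The plate (columns 220–415) sits behind the lip (175–468), home and upright, with a steady 22 N push and the bottles untouched. Handing in.

```bash
python3 -c "from plant import sign_off;print(sign_off())"
```

```text
the job is handed in; nothing more can be done
None
```

The narrow holder is off its hook and in the slot behind the riser's lip, upright and still gripped, pressed onto the slot floor with about 22 N; I handed the job in at about 16 s of the 48 s allowed, and no verdict came back.

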